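Load the grease brush, then hold the riveting press guard open

ROBOT

A 6-joint arm with a two-finger parallel gripper is mounted at the origin on the work surface. World frame = base frame: x ahead of the robot, y to its left, z up, the work surface at z = 0. Lengths are in m, angles in rad, forces in N, time in s.
With the tool pointing down it reaches from about 0.375 to 0.9 m from the base axis. Payload 3.1 kg.
Tool frame: the origin (TCP) lies at the very end of the fingers, on their centre line; the grasp point (between the pads) lies 19 mm behind it; z points along the fingers, y is the line along which they close (so a half turn about z gives the same grasp; the last joint's range is limited). The gripper opens to 85 mm and grips with 20 to 120 N. Pads are 22 mm wide; open, the fingers measure 114 mm over their backs; the gripper's body (76 mm by 85 mm) begins 54 mm behind the grasp point. The pads swing forward as they close: fully open they stand 13 mm farther back than shut.
Start: joints at [1.054, 0.527, 1.433, -0, 1.181, -0.178], TCP at [0.208, 0.589, 0.231] pointing down, gripper open.
Joint ranges: [-3.08, 3.08], [-0.75, 2.2], [0.22, 2.44], [-1.43, 4.57], [0, 2.65], [-2.85, 2.85]. Speed limits (rad/s): [2.79, 2.79, 3.14, 3.14, 3.14, 3.14].

INTERFACE

Orientations are given as a unit quaternion [x, y, z, w].
In Python, from station import telemetry, snapshot, ticket gives the robot as it stands.
- The arm moves only by the tool move_arm, never from a script. Its argument "commands" is text: rows parted by semicolons, each of 7 numbers parted by spaces: the shift along the tool's x, y, z in mm, then the turn, a rotation vector about the tool's x, y, z in degrees, then the opening, from -1 (shut) to 1 (fully open). A call has exactly 5 rows; each row is the pose to reach, as a shift and turn from the pose commanded when the call began, along the tool's axes at that moment; what a row does not reach only later rows make up. A row lasts 1/8 s, in which the tool goes at most 62.5 mm and 10.7 degrees, less where a joint would pass 70% of its speed; a pose out of reach is approached as far as the arm can. A call with a gripper value outside its range is refused whole. The fingers move at their own pace and stop on an object; "grip_force" is the grip in N (left out, the last holds). Time passes only in rows, so rows that repeat a pose let the fingers close, or fill a call up. It gives the time, the measured TCP pose, the force, the opening and the grip force at its end, in the units of the state.
- telemetry.sense(): the state, without advancing time (a new reading comes with each control period).
- snapshot(name): name is "side" or "top"; returns a dict with "image" (384x512x3 uint8, red, green, blue), "fx", "fy", "cx", "cy" (pixels), "pose" (4x4, takes a point from camera to world coordinates). Camera axes: x right, y down, z forward; pixel columns grow to the right and rows downward; lengths in m; the calibration is good to about 2 mm. A picture is of the moment at which its call begins. There is no depth.
- ticket.sign_off(): hands the job in; it is judged then, once.
The state is a dict: "t": time; "q": joint angles; "qd": joint speeds; "tau": joint torques, N m; "tcp_pos": TCP position; "tool_rot": TCP orientation; "force": force on the tool from outside, world axes, zero at the start; "ft_torque": the same for the moment, N m; "finger_gap": opening from 0.0 (shut) to 1.0 (fully open); "gripper_force": force on a finger pad.
Only numpy, scipy, OpenCV 4.12 (cv2) and the standard library are available. Lean on these libraries where they do the work, as an engineer would, in place of code of your own. Each camera call takes 0.05 s, during which the arm holds its last target. There are 200 camera calls.

TASK

Get the riveting press ready for the setter to grease: dip the bristles of the red-handled brush into the grease in the small pot, lay the brush back across its rest and let go of it. Then swing the press's clear guard up gently to 60 degrees from its closed position and hold it there; finish while still holding it open, as it falls shut by itself. Leave the pot, the spray bottle and everything else on the bench where they stand.

Things in the scene. Friction and masses are not known exactly. Their poses are not given: they have to be found in the camera images.
- brush: round grease brush, 180 mm long, 60 g: red handle 14 mm thick, steel ferrule, black bristles. Origin on its axis, 85 mm from the butt and 95 mm from the bristle end (a good place to grip); +x runs along the axis to the bristles; it may be rolled about it. It starts level across its rest, origin over the rest's middle, axis 45 mm above the bench, bristles to the rest's +x.
- brush_tip (a point): end of the bristles, on the brush's axis
- rest: steel brush rest fixed to the bench: base 150 x 70 mm, long sides 12 mm high, end plates at x = -55 and +55 mm, each with a V notch (bottom 38 mm above the bench, 16 mm wide there, about 45 mm at the top; prongs 64 mm high). Origin at bench level under its middle; the brush lies along its x axis, its axis 45 mm high, free underneath between the plates.
- pot: open round blue-painted grease pot, 90 mm across, 45 mm high, wall 3 mm, loose, about 0.45 kg. Origin at the centre of its underside, z up. The amber grease (you see it, it offers no resistance) has its surface 25 mm above the underside; the pot's floor is at 5 mm.
- press: orbital riveting press fixed to the bench: green base 440 x 260 x 50 mm, steel column, orange head 200 mm wide from 360 to 630 mm up, its front face at x = -110 mm. Origin on the bench under its spindle; its front is -x, and the base's front edge is at x = -120 mm. The guard hangs in front.
- guard (a joint): swing of the clear yellow-framed guard about a level hinge along the press's y axis, rad: 0 closed (on its stop), growing as its lower edge swings up and out to the front, stop at 1.5; 60 degrees is 1.047. 0.4 to 0.8 kg, no spring, little friction: it falls shut from any angle (up to about 6 N needed at the handle).
- guard_hinge (a point): middle of the guard's hinge line, at press x = -110 mm, 310 mm above the bench; turns with the guard, axes parallel to the press's when closed
- guard_handle (a point): middle of the grip bar of the guard's black bow handle, axes as guard_hinge. Bar 12 mm round, 100 mm long, in the press's x-z plane, parallel to the panel, 45 mm off it: pinch it across press y, from above or tilted. Closed, the panel (250 long, 220 wide) slopes 15 degrees, lower edge to the front; this point is then 93 mm before and 172 mm below the hinge.
- spray_bottle: clear spray bottle with blue band, white trigger head, 72 mm across, 209 mm high, loose; leave it standing
- hub_a: steel flanged hub, 56 mm across, 42 mm high, loose; leave alone
- hub_b: like hub_a; leave alone
- button_box: fixed yellow and black two-button box, 75 x 130 x 85 mm; not used

How it is judged:
By the outcome, as a careful person would: the job done as asked, in the order asked, and still so for the second after the job is handed in, while the arm keeps its last pose, push and grip.
It also fails if it takes over 58 s, if anything falls off the work surface, if the arm or the gripper's body presses on something with over 40 N, if the wrist force passes 120 N, or if a joint passes its speed limit or range.

## Working session

There is one attempt and no reset: what is moved stays moved. The work goes in short steps, Python scripts to look and compute and a tool call to move; the robot and the scene stay as the last step left them, time stands still between calls to the robot, and variables do not carry over. Pictures are saved under pics/ and viewed, at most 13 in all, crops included, and the job is handed in when it is done.

Besides the shell and the picture viewer there is one more tool, called by a JSON object that holds its "api" and its "payload", one argument or row to a line. move_arm: Moves the arm, as the interface text tells. Its arguments: {"type":"object","properties":{"commands":{"type":"string"},"grip_force":{"type":"number"}},"required":["commands"]}

```bash
ls; mkdir -p pics
python3 - <<'E'
from station import telemetry, snapshot
import cv2,json
s=telemetry.sense(); print({k:s[k] for k in('t','tcp_pos','tool_rot','force','finger_gap')})
for n in('side','top'):
    d=snapshot(n); cv2.imwrite(f'pics/{n}0.png',d['image'][:,:,::-1]); print(n,d['fx'],d['fy'],d['cx'],d['cy'],d['pose'])
E
```

```text
pics
{'t': 0.0, 'tcp_pos': array([0.20734347, 0.5888334 , 0.23031957]), 'tool_rot': array([ 1.68599838e-01,  9.85683963e-01, -1.03664648e-03, -3.81953197e-04]), 'force': array([-0.23114224,  0.63606746, -0.2103902 ]), 'finger_gap': 0.9994921767414567}
side 488.14363912267015 488.14363912267015 258.3988547049993 195.00238560942933 [[-0.95517222 -0.19861781  0.21953816  0.18034928]
 [-0.29585238  0.61324644 -0.73239345  1.10242906]
 [ 0.01083539 -0.76451277 -0.64451751  1.1993939 ]
 [ 0.          0.          0.          1.        ]]
top 357.3533282872938 357.3533282872938 259.8959469817011 195.66776072021227 [[ 0.0077585  -0.98151048  0.19125112  0.30108972]
 [-0.99990793 -0.00974408 -0.00944377 -0.04671473]
 [ 0.01113273 -0.19116024 -0.98149571  1.19306813]
 [ 0.          0.          0.          1.        ]]
```

View pics/side0.png

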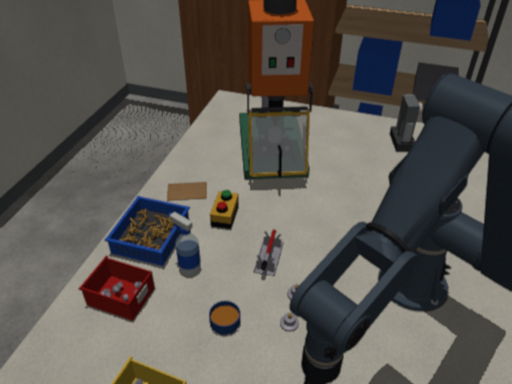

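View pics/top0.png

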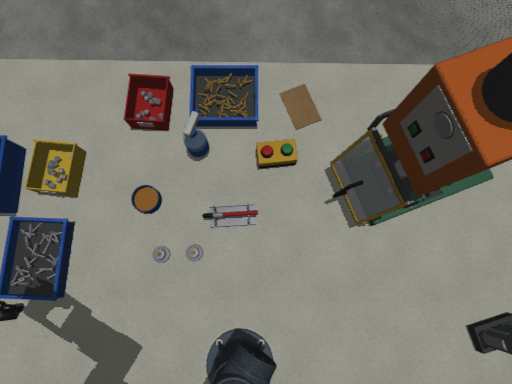

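Side view: pot near (225,317), brush from bristles (265,268) to red butt (273,232), guard (280,143) with its black handle at (280,160). Top view: pot (146,199), bristles (205,215), butt (257,213), guard handle from (335,200) to (362,183).

```bash
cat > h.py <<'E'
import numpy as np, cv2
from station import telemetry, snapshot
def ray(d,uv):
    P=np.array(d['pose']); v=np.array([(uv[0]-d['cx'])/d['fx'],(uv[1]-d['cy'])/d['fy'],1.])
    v=P[:3,:3]@v; return P[:3,3],v/np.linalg.norm(v)
def plane(d,uv,z):
    o,v=ray(d,uv); return o+v*(z-o[2])/v[2]
def tri(d1,p1,d2,p2):
    o1,v1=ray(d1,p1);o2,v2=ray(d2,p2)
    s=np.linalg.lstsq(np.c_[v1,-v2],o2-o1,rcond=None)[0]
    a=o1+s[0]*v1;b=o2+s[1]*v2
    return (a+b)/2,np.linalg.norm(a-b)
def proj(d,X):
    P=np.array(d['pose']); c=P[:3,:3].T@(np.asarray(X)-P[:3,3])
    return np.array([d['cx']+d['fx']*c[0]/c[2],d['cy']+d['fy']*c[1]/c[2]])
def mask(d,lo,hi,box):
    h=cv2.cvtColor(d['image'],cv2.COLOR_RGB2HSV); m=cv2.inRange(h,lo,hi)
    k=np.zeros_like(m);x0,y0,x1,y1=box;k[y0:y1,x0:x1]=m[y0:y1,x0:x1];return k
def pts(m): return np.argwhere(m>0)[:,::-1].astype(float)
def ends(p):
    c=p.mean(0);w,V=np.linalg.eigh(np.cov((p-c).T));a=V[:,1];t=(p-c)@a
    return c,c+a*t.min(),c+a*t.max()
E
python3 - <<'E'
from h import *
np.set_printoptions(precision=4,suppress=True)
S=snapshot('side');T=snapshot('top')
bx={'S':dict(pot=(195,290,255,345),br=(245,225,300,285),g=(240,80,320,200)),'T':dict(pot=(120,175,175,225),br=(195,195,270,235),g=(320,100,420,230))}
for n,d in(('S',S),('T',T)):
    b=bx[n]
    am=pts(mask(d,(8,110,60),(24,255,255),b['pot'])); bl=pts(mask(d,(95,90,20),(125,255,255),b['pot']))
    (x,y),r=cv2.minEnclosingCircle(bl.astype(np.float32)); print(n,'amber',am.mean(0),len(am),plane(d,am.mean(0),.025),'blue bbox',bl.min(0),bl.max(0))
    m=mask(d,(0,120,60),(7,255,255),b['br'])|mask(d,(172,120,60),(179,255,255),b['br'])
    print(n,'red',len(pts(m)),*ends(pts(m)))
    k=pts(mask(d,(0,0,0),(179,255,50),b['br'])); print(n,'black',len(k),*ends(k))
ims=[]
for d,b in((S,(235,215,305,290)),(T,(190,190,270,240)),(S,(235,80,325,190)),(T,(320,100,420,230))):
    c=d['image'][b[1]:b[3],b[0]:b[2],::-1]; f=min(400/c.shape[1],300/c.shape[0]); c=cv2.resize(c,None,fx=f,fy=f,interpolation=cv2.INTER_NEAREST)
    o=np.zeros((300,400,3),np.uint8);o[:c.shape[0],:c.shape[1]]=c[:300,:400];ims.append(o);print(b,f)
cv2.imwrite('pics/c1.png',np.vstack([np.hstack(ims[:2]),np.hstack(ims[2:])]))
E
```

```text
S amber [224.2638 314.8945] 436 [0.5152 0.3114 0.025 ] blue bbox [210. 302.] [238. 334.]
S red 86 [270.6047 241.6977] [273.8678 229.9633] [267.572  252.6029]
S black 53 [263.8491 264.9811] [265.1148 260.7361] [262.4871 269.5489]
T amber [145.3747 198.4334] 443 [0.5156 0.3214 0.025 ] blue bbox [132. 186.] [160. 212.]
T red 125 [240.352 213.152] [257.0692 212.094 ] [222.9527 214.2532]
T black 36 [207.5    215.5556] [212.0543 215.754 ] [202.9844 215.3588]
(235, 215, 305, 290) 4.0
(190, 190, 270, 240) 5.0
(235, 80, 325, 190) 2.727272727272727
(320, 100, 420, 230) 2.3076923076923075
```

View pics/c1.png

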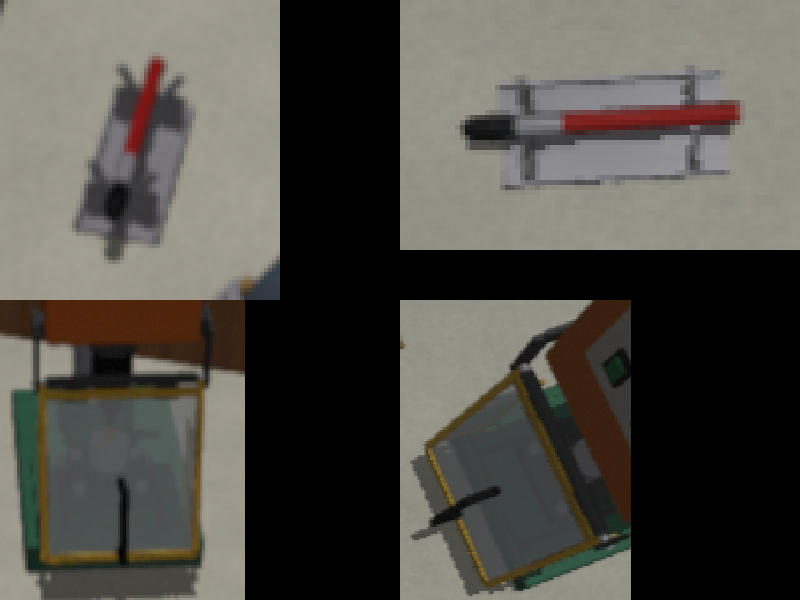

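Crops confirm it: brush lying in the rest's notches, guard frame and bow handle clearly visible in both views (top: handle from (362,182) down to about (334,196); frame corners (370,132), (332,164), (359,223), (405,205)).

Run:
```python
from h import *
np.set_printoptions(precision=4,suppress=True)
S=snapshot('side');T=snapshot('top')
P={'butt':((273.6,231.5),(257.1,212.5)),'redend':((268.0,252.0),(223,214.3)),'tip':((263,268.5),(202.9,215.4)),
'UL':((250.4,113.7),(369.8,132.5)),'UR':((308.3,113),(405.4,205.3)),'LL':((250.4,175.3),(331.7,163.7)),'LR':((307.2,175.3),(359,222.6)),
'hT':((279.7,146),(362.5,182.3)),'hB':((280.1,175),(334.3,196.2))}
R={k:tri(S,a,T,b) for k,(a,b) in P.items()}
for k,v in R.items(): print(k,v[0],round(v[1],4))
for n in('butt','redend','tip'): print(n,'z=.045 S',plane(S,P[n][0],.045),'T',plane(T,P[n][1],.045))
R={k:v[0] for k,v in R.items()}
for a,b in(('UL','UR'),('LL','LR'),('UL','LL'),('UR','LR'),('tip','butt')): d=R[b]-R[a];print(a,b,d,np.linalg.norm(d),np.degrees(np.arctan2(d[1],d[0])))
# black handle masks
for n,d,b in(('S',S,(268,140,292,180)),('T',T,(325,175,368,208))):
    k=mask(d,(0,0,0),(179,255,45),b); print(n); 
    for r in range(b[1],b[3]):
        c=np.where(k[r])[0]
        if len(c): print(r,c.min(),c.max(),end=' | ')
    print()
```

```text
butt [ 0.47   -0.0491  0.0386] 0.0001
redend [0.4595 0.0603 0.0526] 0.0031
tip [0.4564 0.1257 0.0455] 0.0031
UL [ 0.6492 -0.3461  0.2963] 0.001
UR [ 0.4557 -0.4313  0.287 ] 0.0006
LL [ 0.6315 -0.2933  0.0605] 0.0002
LR [ 0.4341 -0.3793  0.0458] 0.01
hT [ 0.5406 -0.3579  0.1729] 0.0045
hB [ 0.5159 -0.2916  0.0911] 0.001
butt z=.045 S [ 0.4683 -0.0428  0.045 ] T [ 0.4691 -0.0491  0.045 ]
redend z=.045 S [0.4598 0.0534 0.045 ] T [0.4622 0.0612 0.045 ]
tip z=.045 S [0.4549 0.1254 0.045 ] T [0.458 0.126 0.045]
UL UR [-0.1935 -0.0852 -0.0093] 0.21160958541572258 -156.23268181293398
LL LR [-0.1974 -0.086  -0.0148] 0.2157977101320308 -156.46199885659925
UL LL [-0.0177  0.0528 -0.2357] 0.2422375482029775 108.56210546074448
UR LR [-0.0216  0.052  -0.2412] 0.24772386409181102 112.5784217313472
tip butt [ 0.0136 -0.1749 -0.0069] 0.17553374666544863 -85.54991417122628
S
145 278 279 | 146 278 280 | 147 278 280 | 148 278 280 | 149 279 281 | 150 279 281 | 151 279 281 | 152 279 281 | 153 279 281 | 154 279 281 | 155 279 281 | 156 279 281 | 157 279 281 | 158 279 281 | 159 279 281 | 160 279 281 | 161 279 281 | 162 279 281 | 163 279 281 | 164 279 281 | 165 279 281 | 166 279 281 | 167 279 281 | 168 279 281 | 169 279 281 | 170 278 281 | 171 278 280 | 172 278 280 | 173 278 280 | 174 278 280 | 175 278 281 | 176 269 291 | 177 268 286 | 
T
181 358 362 | 182 355 362 | 183 352 362 | 184 350 361 | 185 348 358 | 186 346 355 | 187 344 352 | 188 344 350 | 189 341 348 | 190 340 346 | 191 338 345 | 192 336 346 | 193 335 346 | 194 335 344 | 195 333 341 | 196 334 338 | 197 334 335 |
```

```bash
cat >> h.py <<'E'
from scipy.spatial.transform import Rotation as Rn
def frame(yaw_y,tilt):
    "tool y level at yaw_y deg, tool z down, then turned tilt deg about tool y"
    a=np.radians(yaw_y); y=np.array([np.cos(a),np.sin(a),0]); z=np.array([0,0,-1.]); 
    return Rn.from_matrix(np.c_[np.cross(y,z),y,z])*Rn.from_euler('y',tilt,degrees=True)
def delta(grasp,R,s=None):
    "shift (mm) and turn (deg) in tool axes that bring the grasp point to `grasp` with orientation R"
    s=s or telemetry.sense(); R0=Rn.from_quat(s['tool_rot']); t=np.array(grasp)+R.apply([0,0,.019])
    return np.round(np.r_[R0.inv().apply(t-s['tcp_pos'])*1000,np.degrees((R0.inv()*R).as_rotvec())],1)
def state():
    s=telemetry.sense(); R=Rn.from_quat(s['tool_rot'])
    print('t',round(s['t'],2),'q',np.round(s['q'],2),'tcp',np.round(s['tcp_pos'],4),'grasp',np.round(s['tcp_pos']-R.apply([0,0,.019]),4),'F',np.round(s['force'],1),'gap',round(s['finger_gap'],3),'gf',round(float(np.max(s['gripper_force'])),1)); print('tool axes\n',np.round(R.as_matrix(),3)); return s
ORG=np.array([.4637,.0355,.045]); POT=np.array([.513,.318,0]); HINGE=np.array([.5545,-.393,.31]); N=np.array([-.402,.916,0]); Z=np.array([0,0,1.])
E
python3 - <<'E'
from h import *
np.set_printoptions(precision=4,suppress=True)
S=snapshot('side');T=snapshot('top')
H=HINGE+.093*N-.172*Z; dp=.259*N-.966*Z
for n,d in(('S',S),('T',T)): print(n,proj(d,H-.05*dp),proj(d,H),proj(d,H+.05*dp),'bottom frame',proj(d,HINGE+.25*dp))
w=mask(T,(0,0,190),(179,60,255),(180,105,212,140));print('head T',len(pts(w)),pts(w).mean(0),plane(T,pts(w).mean(0),.19))
b=pts(mask(T,(95,80,20),(125,255,255),(180,120,215,165)));print('bottle',b.mean(0),plane(T,b.mean(0),.1))
state()
R=frame(4.2,20)
print(delta(ORG+[0,0,.12],R)); print(delta(ORG,R))
E
```

```text
S [281.3263 149.3491] [281.3098 162.2217] [281.2936 174.7918] bottom frame [279.4557 172.5931]
T [351.0282 188.0484] [343.0006 193.0856] [335.6333 197.7085] bottom frame [345.7239 193.9873]
head T 0 [nan nan] [nan nan nan]
bottle [198.6538 139.7065] [0.695  0.1407 0.1   ]
t 0.4 q [ 1.05  0.53  1.43  0.    1.18 -0.18] tcp [0.2076 0.5894 0.2311] grasp [0.2076 0.5894 0.2501] F [-0.2 -0.3 -0.4] gap 0.997 gf 0.0
tool axes
 [[-0.943  0.332 -0.   ]
 [ 0.332  0.943 -0.   ]
 [ 0.    -0.    -1.   ]]
[-423.  -431.3   84.1  -11.6   17.7   65.7]
[-423.  -431.3  204.1  -11.6   17.7   65.7]<stdin>:6: RuntimeWarning: Mean of empty slice.
  ret = um.true_divide(
```

{"api": "move_arm", "payload": {
  "commands": "-423 -431 84 -11.6 17.7 65.7 1; -423 -431 84 -11.6 17.7 65.7 1; -423 -431 84 -11.6 17.7 65.7 1; -423 -431 84 -11.6 17.7 65.7 1; -423 -431 84 -11.6 17.7 65.7 1",
  "grip_force": 40
}}

```text
t: 1.02
tcp_pos: [0.3401, 0.3076, 0.1886]
tool_rot: [0.576, 0.805, 0.096, -0.101]
force: [1.1, -0.2, -0.2]
finger_gap: 0.999
gripper_force: 0.0
```

Run:
```python
from h import *
state();R=frame(4.2,20)
print(delta(ORG+[0,0,.1],R)); print(delta(ORG,R))
```

```text
t 1.02 q [ 0.3   0.35  1.98  0.39  0.82 -0.29] tcp [0.3401 0.3076 0.1886] grasp [0.3411 0.3025 0.2068] F [ 1.1 -0.2 -0.2] gap 0.999 gf 0.0
tool axes
 [[-0.315  0.948 -0.052]
 [ 0.909  0.317  0.271]
 [ 0.273  0.038 -0.961]]
[-297.    30.   -19.3   -2.3    3.8   14.3]
[-324.3   26.2   76.8   -2.3    3.8   14.3]
```

{"api": "move_arm", "payload": {
  "commands": "-297 30 -19 -2.3 3.8 14.3 1; -297 30 -19 -2.3 3.8 14.3 1; -297 30 -19 -2.3 3.8 14.3 1; -297 30 -19 -2.3 3.8 14.3 1; -297 30 -19 -2.3 3.8 14.3 1"
}}

```text
t: 1.65
tcp_pos: [0.4648, 0.0412, 0.1265]
tool_rot: [0.669, 0.723, 0.116, -0.127]
force: [0.3, 0.6, 0.8]
finger_gap: 0.997
gripper_force: 0.0
```

Run:
```python
from h import *
snapshot('top');snapshot('top');snapshot('top');snapshot('top')
state();R=frame(4.2,20)
print(delta(ORG+[0,0,.1],R)); print(delta(ORG+[0,0,.03],R)); print(delta(ORG,R))
d=snapshot('top');cv2.imwrite('pics/c2.png',cv2.resize(d['image'][150:280,130:330,::-1],None,fx=4,fy=4,interpolation=cv2.INTER_CUBIC))
```

```text
t 1.85 q [-0.36  0.54  1.91  0.41  0.89 -0.72] tcp [0.4635 0.0433 0.1266] grasp [0.464  0.0368 0.1445] F [-0.9 -0.1  0.5] gap 1.001 gf 0.0
tool axes
 [[-0.071  0.997 -0.029]
 [ 0.938  0.077  0.339]
 [ 0.34  -0.003 -0.94 ]]
[-1.  -0.4 -0.9 -0.2  0.1  0.1]
[-24.8  -0.2  64.9  -0.2   0.1   0.1]
[-35.   -0.1  93.1  -0.2   0.1   0.1]
```

View pics/c2.png

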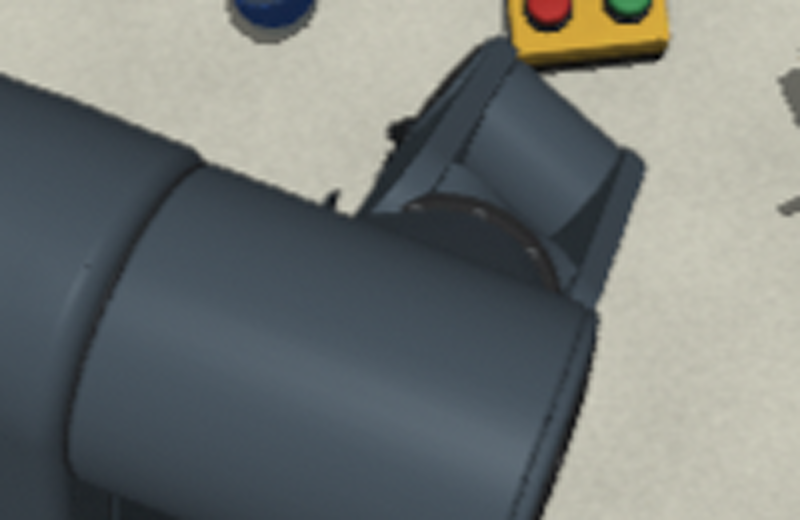

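The arm covers the brush from the top; the tool pose itself is on target. Going down and closing.

{"api": "move_arm", "payload": {
  "commands": "-12 0 31 0 0 0 1; -22 0 58 0 0 0 1; -30 0 79 0 0 0 1; -35 0 93 0 0 0 1; -35 0 93 0 0 0 1"
}}

```text
t: 2.52
tcp_pos: [0.4621, 0.0438, 0.0271]
tool_rot: [0.668, 0.724, 0.116, -0.128]
force: [0.1, 0.1, -0.0]
finger_gap: 1.001
gripper_force: 0.0
```

{"api": "move_arm", "payload": {
  "commands": "0 0 0 0 0 0 0; 0 0 0 0 0 0 -0.5; 0 0 0 0 0 0 -1; 0 0 0 0 0 0 -1; 0 0 0 0 0 0 -1",
  "grip_force": 45
}}

```text
t: 3.15
tcp_pos: [0.4632, 0.0426, 0.0278]
tool_rot: [0.669, 0.723, 0.116, -0.127]
force: [-1.6, -0.4, 2.6]
finger_gap: 0.147
gripper_force: 43.8
```

Run:
```python
from h import *
state()
d=snapshot('side');cv2.imwrite('pics/c3.png',cv2.resize(d['image'][180:300,200:340,::-1],None,fx=5,fy=5,interpolation=cv2.INTER_CUBIC))
R=frame(4.2,20)
print(delta(ORG+[0,0,.1],R))
```

```text
t 3.15 q [-0.36  0.74  1.96  0.52  0.67 -0.88] tcp [0.4632 0.0426 0.0278] grasp [0.4638 0.0362 0.0457] F [-1.6 -0.4  2.6] gap 0.147 gf 43.8
tool axes
 [[-0.073  0.997 -0.029]
 [ 0.938  0.079  0.338]
 [ 0.34  -0.002 -0.941]]
[ 33.1  -0.3 -93.7  -0.2   0.1   0.3]
```

View pics/c3.png

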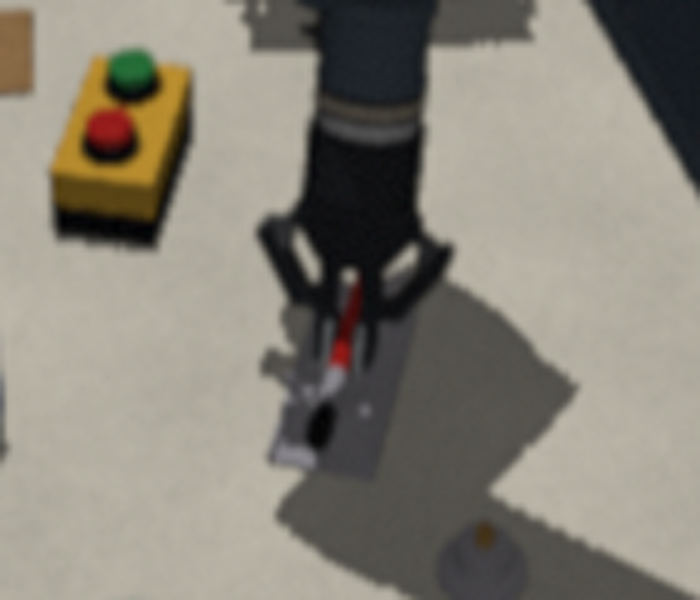

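The fingers hold the red handle right behind the ferrule (crop (345,320)), bristles at (320,425) still in the rest. Lift and carry.

```bash
cat >> h.py <<'E'
B=np.array([-.073,.997,0]); GR=frame(4.2,20); GP=np.array([.4638,.0362,.0457])
def dip(tipz,a=50,tip=POT,**k):
    a_=np.radians(a); return tip-.095*np.cos(a_)*B+Z*(tipz+.095*np.sin(a_)), frame(4.2,20-a)
E
python3 - <<'E'
from h import *
print(delta(GP+[0,0,.11],GR)); print(delta(*dip(.11))); print(delta(*dip(.014)))
E
```

```text
[ 3.740e+01 -1.000e-01 -1.035e+02 -2.000e-01  1.000e-01  3.000e-01]
[ 2.353e+02  7.060e+01 -6.250e+01 -1.000e-01 -4.990e+01  3.000e-01]
[ 2.027e+02  7.080e+01  2.780e+01 -1.000e-01 -4.990e+01  3.000e-01]
```

{"api": "move_arm", "payload": {
  "commands": "19 0 -52 0 0 0 -1; 37 0 -103 0 0 0 -1; 85 15 -98 0 -10 0 -1; 130 32 -88 0 -20 0 -1; 175 48 -78 0 -30 0 -1"
}}

```text
t: 3.82
tcp_pos: [0.4948, 0.1629, 0.1567]
tool_rot: [0.678, 0.734, -0.031, 0.021]
force: [0.6, -0.5, -0.3]
finger_gap: 0.153
gripper_force: 43.8
```

Run:
```python
from h import *
state();print(delta(*dip(.11))); print(delta(*dip(.014)))
```

```text
t 3.83 q [ 0.15  0.51  1.74 -0.09  0.92  0.12] tcp [0.4948 0.1629 0.1567] grasp [0.495  0.1643 0.1757] F [ 0.6 -0.5 -0.3] gap 0.153 gf 43.8
tool axes
 [[-0.08   0.997 -0.012]
 [ 0.994  0.079 -0.075]
 [-0.074 -0.018 -0.997]]
[ 81.7  29.8 -16.2  -0.9 -25.8   0.6]
[ 88.7  31.5  79.5  -0.9 -25.8   0.6]
```

{"api": "move_arm", "payload": {
  "commands": "30 11 -8 0 -10 0 -1; 60 22.5 -17 0 -20 0 -1; 60 22.5 -17 0 -20 0 -1; 60 22.5 -17 0 -20 0 -1; 60 22.5 -17 0 -20 0 -1"
}}

```text
t: 4.45
tcp_pos: [0.5115, 0.2235, 0.1682]
tool_rot: [0.662, 0.72, -0.148, 0.145]
force: [0.2, -0.3, -0.4]
finger_gap: 0.145
gripper_force: 43.9
```

Run:
```python
from h import *
s=state();print(delta(*dip(.11))); print(delta(*dip(.014)))
S=snapshot('side');T=snapshot('top')
a=S['image'][250:350,170:290,::-1];b=T['image'][150:250,90:210,::-1]
f=lambda i:cv2.resize(i,(390,325),interpolation=cv2.INTER_CUBIC)
cv2.imwrite('pics/c4.png',np.hstack([f(a),f(b)]))
g,R=dip(.11); print('pred tip px',proj(S,POT+[0,0,.11]),proj(T,POT+[0,0,.11]))
for n,d,bx in(('S',S,(170,250,290,350)),('T',T,(90,150,210,250))):
  am=pts(mask(d,(8,110,60),(24,255,255),bx)); print(n,am.mean(0),len(am))
```

```text
t 4.45 q [ 0.41  0.62  1.54 -0.42  1.18  0.53] tcp [0.5115 0.2235 0.1682] grasp [0.5112 0.2312 0.1856] F [ 0.2 -0.3 -0.4] gap 0.145 gf 43.9
tool axes
 [[-0.081  0.997  0.013]
 [ 0.91   0.079 -0.406]
 [-0.406 -0.021 -0.914]]
[22.2  8.6 -8.  -0.9 -6.   0.8]
[61.1 10.6 79.7 -0.9 -6.   0.8]
pred tip px [223.14725836 298.34635224] [138.05247447 194.20392718]
S [224.44416244 315.11675127] 394
T [145.33846154 205.32307692] 65
```

View pics/c4.png

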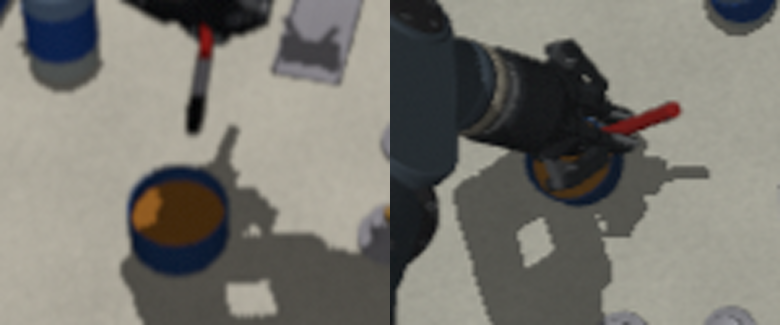

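Brush held, tilted down; bristles at side px (229,290), pot at (224,315). Finish the tilt.

{"api": "move_arm", "payload": {
  "commands": "20 6 -7 -1 -6 0.8 -1; 20 6 -7 -1 -6 0.8 -1; 20 6 -7 -1 -6 0.8 -1; 20 6 -7 -1 -6 0.8 -1; 20 6 -7 -1 -6 0.8 -1"
}}

```text
t: 5.18
tcp_pos: [0.5163, 0.246, 0.1669]
tool_rot: [0.657, 0.708, -0.175, 0.19]
force: [-0.6, -0.4, 0.3]
finger_gap: 0.149
gripper_force: 43.9
```

Run:
```python
from h import *
s=state();print(delta(*dip(.11))); print(delta(*dip(.05)));print(delta(*dip(.014)))
S=snapshot('side');k=pts(mask(S,(0,0,0),(179,255,50),(205,275,245,310)));print('black',len(k),k.min(0),k.max(0),k[k[:,1]>=k[:,1].max()-1].mean(0))
R=Rn.from_quat(s['tool_rot']); g=s['tcp_pos']-R.apply([0,0,.019]); R0=R*Rn.from_euler('y',20,degrees=True).inv()*Rn.identity()
tip=g+.095*(R*Rn.from_euler('y',-20,degrees=True)).apply([1,0,0]); print('tip',tip,proj(S,tip))
```

```text
t 5.17 q [ 0.49  0.67  1.48 -0.5   1.25  0.64] tcp [0.5163 0.246  0.1669] grasp [0.5155 0.2554 0.1833] F [-0.6 -0.4  0.3] gap 0.149 gf 43.9
tool axes
 [[-0.064  0.997  0.04 ]
 [ 0.864  0.076 -0.497]
 [-0.499  0.002 -0.867]]
[ 1.6  2.  -0.3  0.2 -0.1  0.1]
[31.5  1.8 51.7  0.2 -0.1  0.1]
[49.5  1.8 82.9  0.2 -0.1  0.1]
black 123 [211. 286.] [237. 309.] [222.78571429 308.42857143]
tip [0.51106385 0.31642963 0.11063174] [223.99473785 297.93820904]
```

{"api": "move_arm", "payload": {
  "commands": "13 2 21 0 0 0 -1; 26 2 43 0 0 0 -1; 38 2 64 0 0 0 -1; 50 2 83 0 0 0 -1; 50 2 83 0 0 0 -1"
}}

```text
t: 5.85
tcp_pos: [0.5171, 0.2482, 0.068]
tool_rot: [0.656, 0.709, -0.177, 0.19]
force: [-0.2, -0.4, -0.0]
finger_gap: 0.15
gripper_force: 43.9
```

Run:
```python
from h import *
S=snapshot('side');S=snapshot('side')
cv2.imwrite('pics/c5.png',cv2.resize(S['image'][270:350,180:280,::-1],None,fx=6,fy=6,interpolation=cv2.INTER_CUBIC))
s=state();print(delta(*dip(.014)));print(delta(*dip(.12)))
R=Rn.from_quat(s['tool_rot']); g=s['tcp_pos']-R.apply([0,0,.019])
print('tip',g+.095*(R*Rn.from_euler('y',-20,degrees=True)).apply([1,0,0]))
```

```text
t 5.95 q [ 0.49  0.81  1.51 -0.54  1.1   0.73] tcp [0.5185 0.2489 0.0699] grasp [0.5177 0.2583 0.0863] F [-1.1  0.2 -0.6] gap 0.145 gf 43.9
tool axes
 [[-0.066  0.997  0.041]
 [ 0.864  0.077 -0.498]
 [-0.5    0.002 -0.866]]
[-1.3 -0.4  0.2  0.2 -0.   0.1]
[-54.2  -0.2 -91.6   0.2  -0.    0.1]
tip [0.51317087 0.31928706 0.01358514]
```

View pics/c5.png

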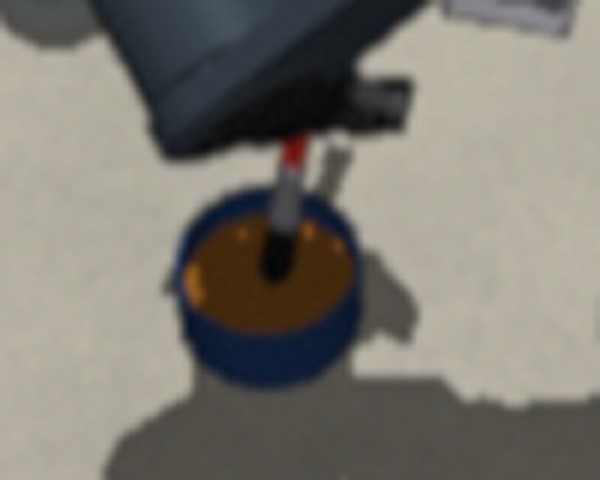

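Bristles are in the amber grease near the pot's middle (crop (275,270)), pot unmoved. Lift out and return.

{"api": "move_arm", "payload": {
  "commands": "-15 0 -26 0 0 0 -1; -32 0 -55 0 0 0 -1; -54 0 -91.5 0 0 0 -1; -54 0 -91.5 0 0 0 -1; -54 0 -91.5 0 0 0 -1"
}}

```text
t: 6.58
tcp_pos: [0.5179, 0.2479, 0.1765]
tool_rot: [0.657, 0.709, -0.174, 0.19]
force: [-0.0, -0.9, -0.5]
finger_gap: 0.144
gripper_force: 43.9
```

Run:
```python
from h import *
state();print(delta(GP+[0,0,.12],GR))
```

```text
t 6.58 q [ 0.49  0.66  1.47 -0.5   1.27  0.63] tcp [0.5179 0.2479 0.1765] grasp [0.5171 0.2573 0.193 ] F [-0.  -0.9 -0.5] gap 0.144 gf 43.9
tool axes
 [[-0.065  0.997  0.041]
 [ 0.864  0.077 -0.497]
 [-0.499  0.003 -0.867]]
[-159.5  -70.3  124.5    0.2   49.9    0.2]
```

{"api": "move_arm", "payload": {
  "commands": "-32 -14 25 0 10 0 -1; -64 -28 50 0 20 0 -1; -96 -42 75 0 30 0 -1; -128 -56 100 0 40 0 -1; -159.5 -70 124.5 0 50 0 -1"
}}

```text
t: 7.2
tcp_pos: [0.4655, 0.0541, 0.1475]
tool_rot: [0.673, 0.728, 0.085, -0.101]
force: [0.3, -1.2, -0.7]
finger_gap: 0.148
gripper_force: 44.1
```

Run:
```python
from h import *
for i in range(5):snapshot('side')
state();print(delta(GP+[0,0,.12],GR))
```

```text
t 7.45 q [-0.28  0.48  1.89  0.31  0.9  -0.56] tcp [0.4654 0.0545 0.1471] grasp [0.466  0.0497 0.1655] F [ 0.6  0.3 -1.4] gap 0.147 gf 44.1
tool axes
 [[-0.071  0.997 -0.035]
 [ 0.963  0.078  0.256]
 [ 0.258 -0.015 -0.966]]
[-11.1  -3.   -3.6  -0.9   5.   -0. ]
```

{"api": "move_arm", "payload": {
  "commands": "-11 -3 -3.6 -0.9 5 0 -1; -11 -3 -3.6 -0.9 5 0 -1; -11 -3 -3.6 -0.9 5 0 -1; -11 -3 -3.6 -0.9 5 0 -1; -11 -3 -3.6 -0.9 5 0 -1"
}}

```text
t: 8.07
tcp_pos: [0.4639, 0.0441, 0.1487]
tool_rot: [0.669, 0.723, 0.118, -0.126]
force: [-0.1, 0.8, -0.3]
finger_gap: 0.148
gripper_force: 44.1
```

Run:
```python
from h import *
state();print(delta(GP+[0,0,.12],GR),delta(GP+[0,0,.025],GR),delta(GP,GR))
```

```text
t 8.07 q [-0.36  0.49  1.9   0.39  0.94 -0.7 ] tcp [0.4639 0.0441 0.1487] grasp [0.4644 0.0377 0.1666] F [-0.1  0.8 -0.3] gap 0.148 gf 44.1
tool axes
 [[-0.073  0.997 -0.024]
 [ 0.937  0.077  0.34 ]
 [ 0.34   0.002 -0.94 ]]
[-1.6 -0.7  0.3  0.   0.1  0.3] [-33.9  -1.   89.6   0.    0.1   0.3] [-4.240e+01 -1.000e+00  1.132e+02  0.000e+00  1.000e-01  3.000e-01]
```

{"api": "move_arm", "payload": {
  "commands": "-13 -1 32 0 0 0.3 -1; -24 -1 62 0 0 0.3 -1; -34 -1 90 0 0 0.3 -1; -39 -1 103 0 0 0.3 -1; -42 -1 112.5 0 0 0.3 -1"
}}

```text
t: 8.7
tcp_pos: [0.4637, 0.042, 0.0281]
tool_rot: [0.671, 0.721, 0.118, -0.126]
force: [-0.0, -0.2, -0.4]
finger_gap: 0.146
gripper_force: 44.1
```

Run:
```python
from h import *
S=snapshot('side');S=snapshot('side');state();print(delta(GP,GR))
```

```text
t 8.8 q [-0.36  0.74  1.96  0.53  0.67 -0.88] tcp [0.4636 0.042  0.0283] grasp [0.4641 0.0356 0.0462] F [-0.2 -0.3 -0.1] gap 0.142 gf 44.2
tool axes
 [[-0.066  0.998 -0.024]
 [ 0.938  0.07   0.34 ]
 [ 0.341  0.    -0.94 ]]
[ 0.5 -0.3  0.7  0.1  0.1 -0.1]
```

{"api": "move_arm", "payload": {
  "commands": "0 0 0.7 0 0 0 -0.5; 0 0 0.7 0 0 0 0; 0 0 0.7 0 0 0 0.5; 0 0 0.7 0 0 0 1; 0 0 0.7 0 0 0 1"
}}

```text
t: 9.43
tcp_pos: [0.4634, 0.0421, 0.0279]
tool_rot: [0.671, 0.721, 0.118, -0.126]
force: [-0.2, 0.4, -0.6]
finger_gap: 0.998
gripper_force: 0.0
```

{"api": "move_arm", "payload": {
  "commands": "10 0 -28 0 0 0 1; 26 0 -70 0 0 0 1; 47 0 -129 0 0 0 1; 68 0 -188 0 0 0 1; 72 0 -200 0 0 0 1"
}}

```text
t: 10.05
tcp_pos: [0.4652, 0.0412, 0.2441]
tool_rot: [0.671, 0.721, 0.12, -0.123]
force: [-0.2, -0.5, -0.5]
finger_gap: 1.002
gripper_force: 0.0
```

Run:
```python
from h import *
state();np.set_printoptions(precision=4,suppress=True)
S=snapshot('side');cv2.imwrite('pics/c6.png',cv2.resize(S['image'][80:340,190:330,::-1],None,fx=2.3,fy=2.3,interpolation=cv2.INTER_CUBIC))
b=(245,225,300,285);m=mask(S,(0,120,60),(7,255,255),b)|mask(S,(172,120,60),(179,255,255),b);print(len(pts(m)),*ends(pts(m)))
H=HINGE+.093*N-.172*Z+.006*np.array([.916,.402,0])
for t in(-45,-30): print(t,delta(H+.10*N*1+.1*Z,frame(23.7,t)),delta(H,frame(23.7,t)))
```

```text
t 10.05 q [-0.36  0.33  1.81  0.34  1.17 -0.6 ] tcp [0.4652 0.0412 0.2441] grasp [0.4655 0.0348 0.262 ] F [-0.2 -0.5 -0.5] gap 1.002 gf 0.0
tool axes
 [[-0.069  0.997 -0.016]
 [ 0.939  0.071  0.337]
 [ 0.337  0.008 -0.941]]
71 [270.2676 242.5352] [274.1328 230.0411] [267.3099 252.0959]
-45 [-259.     3.8  -72.7   -4.1  -64.   -20.3] [-381.6   36.7  -10.2   -4.1  -64.   -20.3]
-30 [-256.6    2.5  -68.6   -1.4  -49.2  -20.2] [-379.1   35.4   -6.2   -1.4  -49.2  -20.2]
```

View pics/c6.png

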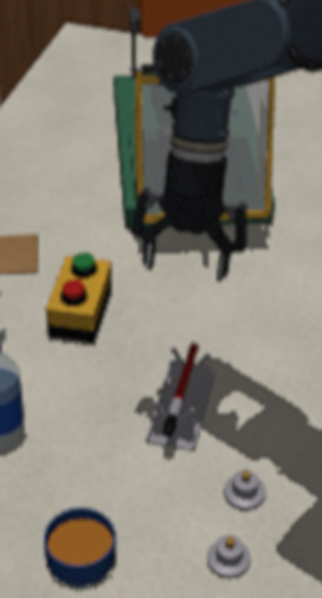

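Brush lies in the rest again (crop (180,390)), pot, hubs and bottle untouched. On to the guard handle.

{"api": "move_arm", "payload": {
  "commands": "-52 1 -15 -1 -10 -4 1; -104 2 -29 -2 -20 -8 1; -156 2 -44 -3 -30 -12 1; -207 3 -58 -4 -40 -16 1; -259 4 -73 -4 -50 -20 1"
}}

```text
t: 10.72
tcp_pos: [0.4828, -0.2167, 0.2195]
tool_rot: [0.542, 0.803, -0.123, 0.217]
force: [0.2, -2.1, -0.5]
finger_gap: 0.997
gripper_force: 0.0
```

```bash
cat >> h.py <<'E'
PY=np.array([.916,.402,0]); H=HINGE+.093*N-.172*Z+.006*PY
E
python3 - <<'E'
from h import *
for i in range(4): snapshot('side')
state()
for t in(-45,): print(t,delta(H+.085*N+.085*Z,frame(23.7,t)))
E
```

```text
t 10.93 q [-0.47  0.35  1.96 -0.62  0.51 -0.35] tcp [ 0.4828 -0.2155  0.2195] grasp [ 0.4788 -0.2074  0.2362] F [ 0.9 -0.3 -0.8] gap 0.999 gf 0.0
tool axes
 [[-0.316  0.925  0.212]
 [ 0.821  0.379 -0.428]
 [-0.476  0.039 -0.879]]
-45 [-18.7   0.6  21.5   0.9 -16.5  -2.5]
```

{"api": "move_arm", "payload": {
  "commands": "-10 0 11 0 -8 -1 1; -18.5 0 21.5 1 -16.5 -2.5 1; -18.5 0 21.5 1 -16.5 -2.5 1; -18.5 0 21.5 1 -16.5 -2.5 1; -18.5 0 21.5 1 -16.5 -2.5 1"
}}

```text
t: 11.55
tcp_pos: [0.5002, -0.2386, 0.2213]
tool_rot: [0.506, 0.775, -0.21, 0.315]
force: [-0.1, -0.3, -0.9]
finger_gap: 1.0
gripper_force: 0.0
```

Run:
```python
from h import *
state()
T=snapshot('top');S=snapshot('side')
f=lambda i:cv2.resize(i,(400,400),interpolation=cv2.INTER_CUBIC)
cv2.imwrite('pics/c7.png',np.hstack([f(S['image'][90:210,220:340,::-1]),f(T['image'][110:240,300:430,::-1])]))
print(delta(H+.085*N+.085*Z,frame(23.7,-45)),delta(H,frame(23.7,-45)))
```

```text
t 11.55 q [-0.38  0.43  2.02 -1.43  0.53  0.45] tcp [ 0.5002 -0.2386  0.2213] grasp [ 0.495  -0.2264  0.2349] F [-0.1 -0.3 -0.9] gap 1.0 gf 0.0
tool axes
 [[-0.29   0.917  0.275]
 [ 0.652  0.399 -0.644]
 [-0.7   -0.008 -0.714]]
[ 9.7 -6.1  7.4 -0.4 -0.5  0.1] [ 8.600e+00 -5.200e+00  1.276e+02 -4.000e-01 -5.000e-01  1.000e-01]
```

View pics/c7.png

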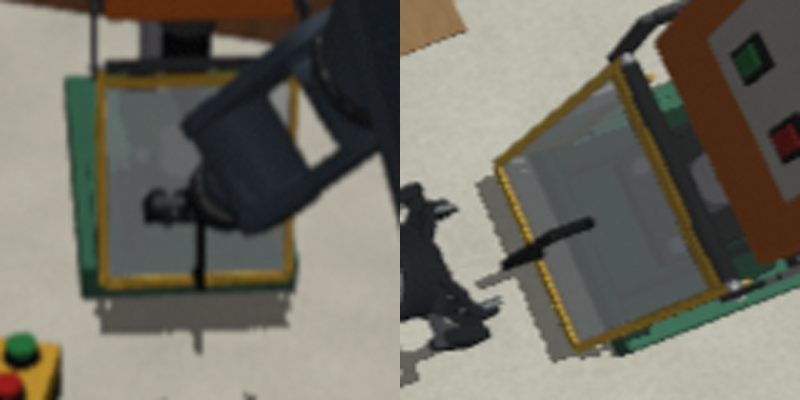

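Handle bar shown at top px (336,196)–(348,187), side col 280; but joint 4 sits at its limit (-1.43) at this tilt, so I use a steeper tilt of -28.

Run:
```python
from h import *
R=frame(23.7,-28); tz=R.apply([0,0,1])
print(delta(H-.1*tz,R),delta(H,R))
```

```text
[-14.2  -5.9  30.9  -0.4  16.5   0. ] [ 14.2  -5.2 126.8  -0.4  16.5   0. ]
```

{"api": "move_arm", "payload": {
  "commands": "-5 -3 10 0 6 0 1; -10 -5 20 0 12 0 1; -14 -6 31 0 16.5 0 1; -14 -6 31 0 16.5 0 1; -14 -6 31 0 16.5 0 1"
}}

```text
t: 12.28
tcp_pos: [0.5072, -0.2717, 0.2096]
tool_rot: [0.533, 0.811, -0.135, 0.201]
force: [-0.2, 0.1, 0.3]
finger_gap: 1.001
gripper_force: 0.0
```

Run:
```python
from h import *
state()
R=frame(23.7,-28); tz=R.apply([0,0,1])
print(delta(H-.1*tz,R),delta(H,R))
```

```text
t 12.28 q [-0.54  0.42  1.86 -0.58  0.53 -0.5 ] tcp [ 0.5072 -0.2717  0.2096] grasp [ 0.5037 -0.2635  0.2264] F [-0.2  0.1  0.3] gap 1.001 gf 0.0
tool axes
 [[-0.351  0.918  0.182]
 [ 0.809  0.396 -0.434]
 [-0.471 -0.005 -0.882]]
[ 0.9  0.6 -0.4 -0.4  0.1 -0.2] [ 1.   1.4 99.6 -0.4  0.1 -0.2]
```

{"api": "move_arm", "payload": {
  "commands": "1 1 25 0 0 0 1; 1 1 50 0 0 0 1; 1 1 72 0 0 0 1; 1 1 88 0 0 0 1; 1 1 99 0 0 0 1"
}}

```text
t: 12.9
tcp_pos: [0.5249, -0.3113, 0.1198]
tool_rot: [0.532, 0.812, -0.135, 0.2]
force: [-0.3, -0.8, -0.6]
finger_gap: 0.997
gripper_force: 0.0
```

Run:
```python
from h import *
snapshot('top');T=snapshot('top');S=snapshot('side');state()
print(delta(H,frame(23.7,-28)))
f=lambda i:cv2.resize(i,(400,400),interpolation=cv2.INTER_CUBIC)
cv2.imwrite('pics/c8.png',np.hstack([f(S['image'][110:200,240:330,::-1]),f(T['image'][150:230,305:385,::-1])]))
```

```text
t 13.05 q [-0.59  0.6   1.85 -0.79  0.37 -0.31] tcp [ 0.525  -0.3114  0.1203] grasp [ 0.5216 -0.3032  0.1371] F [-0.1  0.1  0.3] gap 0.999 gf 0.0
tool axes
 [[-0.354  0.918  0.181]
 [ 0.81   0.398 -0.432]
 [-0.468 -0.007 -0.884]]
[-2.6  0.2  0.3 -0.5 -0.1 -0.1]
```

View pics/c8.png

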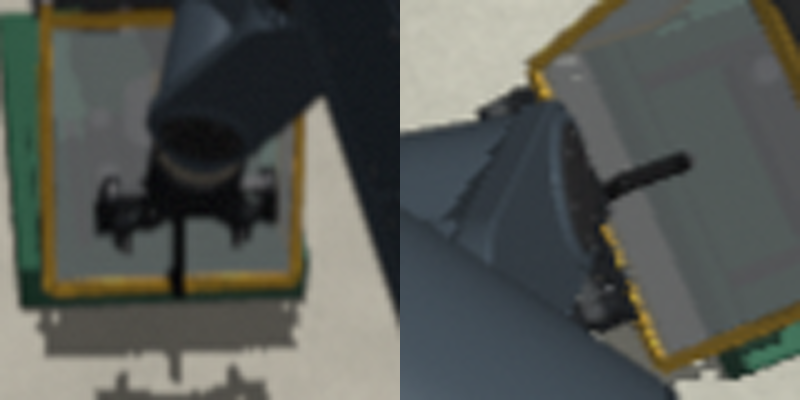

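Fingers straddle the bar (side crop: fingers at 123 and 240, bar at 178): centred. Close.

{"api": "move_arm", "payload": {
  "commands": "0 0 0 0 0 0 0.3; 0 0 0 0 0 0 -0.3; 0 0 0 0 0 0 -1; 0 0 0 0 0 0 -1; 0 0 0 0 0 0 -1",
  "grip_force": 45
}}

```text
t: 13.68
tcp_pos: [0.5258, -0.3114, 0.121]
tool_rot: [0.532, 0.811, -0.134, 0.201]
force: [-0.0, 2.8, 2.7]
finger_gap: 0.128
gripper_force: 43.8
```

```bash
cat >> h.py <<'E'
def swing(th,tilt):
    "guard angle th deg -> handle position on its arc, and tool orientation"
    a=np.radians(th); n,z=.093,-.172
    return HINGE+.006*PY+(n*np.cos(a)-z*np.sin(a))*N+(z*np.cos(a)+n*np.sin(a))*Z, frame(23.7,tilt)
def gangle(p):
    v=p-HINGE; return np.degrees(np.arctan2(v[2],v@N)-np.arctan2(-.172,.093)),np.hypot(v[2],v@N)
E
python3 - <<'E'
from h import *
s=state(); g=s['tcp_pos']-Rn.from_quat(s['tool_rot']).apply([0,0,.019]);print(gangle(g))
for th,t in((4,-25),(8,-22),(12,-19),(16,-16),(20,-13)): print(th,delta(*swing(th,t)))
E
```

```text
t 13.68 q [-0.59  0.6   1.85 -0.79  0.37 -0.3 ] tcp [ 0.5258 -0.3114  0.121 ] grasp [ 0.5223 -0.3032  0.1378] F [-0.   2.8  2.7] gap 0.128 gf 43.8
tool axes
 [[-0.353  0.918  0.183]
 [ 0.81   0.397 -0.432]
 [-0.469 -0.004 -0.883]]
(np.float64(0.5249052973122328), np.float64(0.19677307691801138))
4 [  6.2  -0.6 -10.9  -0.4   3.   -0.2]
8 [ 13.5  -0.7 -23.   -0.4   6.   -0.2]
12 [ 20.   -0.8 -35.7  -0.3   9.   -0.2]
16 [ 25.5  -0.9 -48.7  -0.3  12.   -0.2]
20 [ 30.2  -1.  -62.1  -0.3  15.   -0.2]
```

{"api": "move_arm", "payload": {
  "commands": "2 0 -3 0 1 0 -1; 4.5 0 -7.5 0 2 0 -1; 8 0 -14 0 4 0 -1; 12 0 -21 0 5.5 0 -1; 16.5 0 -29 0 7.5 0 -1"
}}

```text
t: 14.3
tcp_pos: [0.515, -0.2843, 0.1373]
tool_rot: [0.541, 0.823, -0.098, 0.146]
force: [3.7, 1.2, -5.4]
finger_gap: 0.126
gripper_force: 43.8
```

```bash
cat > g.py <<'E'
import sys
from h import *
s=state(); g=s['tcp_pos']-Rn.from_quat(s['tool_rot']).apply([0,0,.019]);print('angle',gangle(g))
for a in sys.argv[1:]:
    th,t=map(float,a.split(','));print(th,t,delta(*swing(th,t),s))
E
python3 g.py 13,-18 16,-16 19,-14 22,-12 25,-10
```

```text
t 14.3 q [-0.6   0.55  1.82 -0.4   0.51 -0.68] tcp [ 0.515  -0.2843  0.1373] grasp [ 0.5124 -0.2782  0.1551] F [ 3.7  1.2 -5.4] gap 0.126 gf 43.8
tool axes
 [[-0.373  0.918  0.135]
 [ 0.861  0.396 -0.319]
 [-0.347 -0.003 -0.938]]
angle (np.float64(9.836019285871004), np.float64(0.19716686445537923))
13.0 -18.0 [  4.8  -1.6 -10.2  -0.3   2.3  -0.3]
16.0 -16.0 [ 10.1  -1.7 -19.4  -0.3   4.3  -0.3]
19.0 -14.0 [ 14.9  -1.7 -28.8  -0.3   6.3  -0.3]
22.0 -12.0 [ 19.2  -1.8 -38.5  -0.3   8.3  -0.3]
25.0 -10.0 [ 23.   -1.9 -48.4  -0.3  10.3  -0.3]
```

{"api": "move_arm", "payload": {
  "commands": "4 0 -7 0 2 0 -1; 8.5 0 -15 0 4 0 -1; 13 0 -24 0 6 0 -1; 17 0 -33 0 8 0 -1; 20.5 0 -42 0 10 0 -1"
}}

```text
t: 14.92
tcp_pos: [0.5019, -0.2514, 0.1691]
tool_rot: [0.548, 0.832, -0.049, 0.073]
force: [7.8, 4.4, -8.6]
finger_gap: 0.121
gripper_force: 43.7
```

```bash
python3 g.py 26,-9 29,-7 32,-5 35,-3 38,-1
```

```text
t 14.93 q [-0.61  0.49  1.75 -0.14  0.76 -0.93] tcp [ 0.5019 -0.2514  0.1691] grasp [ 0.5006 -0.2483  0.1878] F [ 7.8  4.4 -8.6] gap 0.121 gf 43.7
tool axes
 [[-0.389  0.919  0.068]
 [ 0.905  0.395 -0.161]
 [-0.175 -0.001 -0.985]]
angle (np.float64(23.196782374107705), np.float64(0.1967744735306043))
26.0 -9.0 [ 3.7 -2.8 -9.1 -0.2  1.1 -0.4]
29.0 -7.0 [  8.5  -2.9 -18.5  -0.2   3.1  -0.4]
32.0 -5.0 [ 12.8  -2.9 -28.1  -0.1   5.1  -0.4]
35.0 -3.0 [ 16.7  -3.  -37.9  -0.1   7.1  -0.4]
38.0 -1.0 [ 20.   -3.  -47.9  -0.1   9.1  -0.4]
```

{"api": "move_arm", "payload": {
  "commands": "4 1 -8 0 2 0.3 -1; 8 2 -17 0 4 0.6 -1; 12 3 -26 0 6 1 -1; 15.5 4 -35 0 8 1.3 -1; 18.5 5 -44 0 10 1.6 -1"
}}

```text
t: 15.55
tcp_pos: [0.4918, -0.2258, 0.2082]
tool_rot: [0.561, 0.828, -0.003, -0.004]
force: [-4.2, 0.8, -6.9]
finger_gap: 0.122
gripper_force: 43.7
```

```bash
python3 g.py 40,1 44,3 48,5 52,7 60,10
```

```text
t 15.55 q [-0.63  0.45  1.66 -0.01  1.04 -1.01] tcp [ 0.4918 -0.2258  0.2082] grasp [ 0.492  -0.2258  0.2272] F [-4.2  0.8 -6.9] gap 0.122 gf 43.7
tool axes
 [[-0.371  0.929 -0.01 ]
 [ 0.929  0.371 -0.001]
 [ 0.003 -0.009 -1.   ]]
angle (np.float64(36.68207459991483), np.float64(0.19656954812377497))
40.0 1.0 [  3.8  -4.  -10.8  -0.5   0.8  -1.9]
44.0 3.0 [  9.1  -4.3 -23.7  -0.5   2.8  -1.9]
48.0 5.0 [ 13.5  -4.5 -36.8  -0.4   4.8  -1.9]
52.0 7.0 [ 16.9  -4.8 -50.3  -0.4   6.8  -1.9]
60.0 10.0 [ 20.6  -5.2 -77.5  -0.4   9.8  -2. ]
```

{"api": "move_arm", "payload": {
  "commands": "3 0 -8 0 2 0 -1; 6 0 -17 0 3.5 0 -1; 9 0 -26 0 5 0 -1; 11.5 0 -35 0 6.5 0 -1; 13 0 -42 0 8 0 -1"
}}

```text
t: 16.18
tcp_pos: [0.486, -0.2113, 0.2496]
tool_rot: [0.559, 0.826, 0.037, -0.064]
force: [-3.9, 6.0, -7.7]
finger_gap: 0.122
gripper_force: 43.8
```

```bash
python3 - <<'E'
from h import *
snapshot('side')
E
python3 g.py 52,9 56,10 60,10
```

```text
t 16.23 q [-0.66  0.43  1.57  0.07  1.28 -1.06] tcp [ 0.486  -0.2112  0.2502] grasp [ 0.4872 -0.2137  0.269 ] F [-3.9  6.7 -7.9] gap 0.122 gf 43.9
tool axes
 [[-0.366  0.928 -0.064]
 [ 0.919  0.371  0.134]
 [ 0.149 -0.01  -0.989]]
angle (np.float64(49.4891153392977), np.float64(0.1956221083353191))
52.0 9.0 [ 2.9 -4.4 -8.1 -0.3  0.4 -2. ]
56.0 10.0 [  7.   -4.6 -21.2  -0.3   1.4  -2. ]
60.0 10.0 [  9.9  -4.8 -34.5  -0.3   1.4  -2. ]
```

{"api": "move_arm", "payload": {
  "commands": "3 0 -6 0 0.5 0 -1; 6 0 -13 0 1 0 -1; 9 0 -20 0 1.5 0 -1; 11 0 -27 0 2 0 -1; 12 0 -31 0 2 0 -1"
}}

```text
t: 16.85
tcp_pos: [0.4847, -0.2079, 0.2834]
tool_rot: [0.559, 0.825, 0.044, -0.074]
force: [-5.0, 1.0, -7.6]
finger_gap: 0.12
gripper_force: 43.7
```

```bash
python3 - <<'E'
from h import *
snapshot('side');snapshot('side');snapshot('side');T=snapshot('top');S=snapshot('side')
f=lambda i:cv2.resize(i,(400,400),interpolation=cv2.INTER_CUBIC)
cv2.imwrite('pics/c9.png',np.hstack([f(S['image'][80:200,220:340,::-1]),f(T['image'][110:240,300:430,::-1])]))
E
python3 g.py 60,12
```

```text
t 17.1 q [-0.66  0.4   1.52  0.08  1.38 -1.06] tcp [ 0.4847 -0.2079  0.2833] grasp [ 0.4861 -0.2109  0.302 ] F [-5.2  0.9 -6.4] gap 0.119 gf 43.8
tool axes
 [[-0.365  0.928 -0.073]
 [ 0.915  0.372  0.156]
 [ 0.171 -0.01  -0.985]]
angle (np.float64(59.242177412812566), np.float64(0.19449043280840506))
60.0 12.0 [ 2.2 -4.6 -2.3 -0.2  2.1 -1.9]
```

View pics/c9.png

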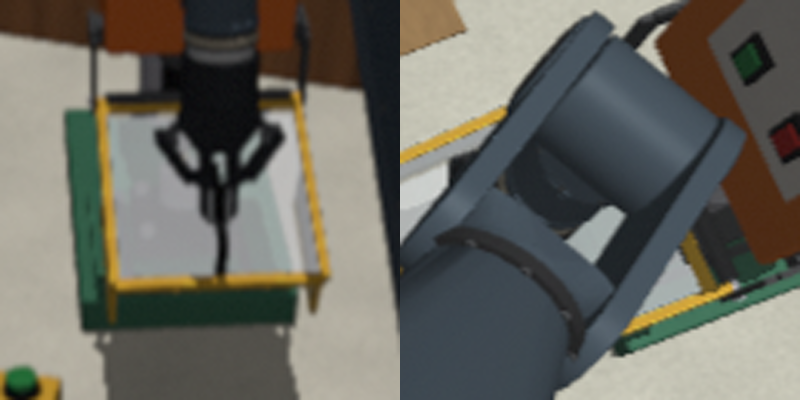

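Run:
```python
from h import *
S=snapshot('side')
UL,UR,LL,LR=[np.array(v) for v in([.6492,-.3461,.2963],[.4557,-.4313,.287],[.6315,-.2933,.0605],[.4341,-.3793,.0458])]
for yaw in(21.5,23.7):
  a=np.radians(yaw);P=np.array([np.cos(a),np.sin(a),0]);n=np.array([-np.sin(a),np.cos(a),0])
  for nm,c,cl,op in(('L',(UL+LL)/2,(250.4,175.3),(253.6,165.5)),('R',(UR+LR)/2,(307.2,175.3),(317.5,162.5))):
    r=[]
    for uv in(cl,op):
        o,v=ray(S,uv);X=o+v*((c-o)@P)/(v@P);d=X-HINGE;r+= [round(float(np.degrees(np.arctan2(d[2],d@n))),1),round(float(np.hypot(d[2],d@n)),3)]
    print(yaw,nm,r,r[2]-r[0])
  # lower-edge midpoint: plane through the handle, which is held midway
  o,v=ray(S,(286.2,164)); c=HINGE+.006*P
  X=o+v*((c-o)@P)/(v@P) if 0 else None
# circle of radius .25 about the hinge line: z on the front edge for given angle, predicted px
for th in(50,55,60,65):
  a=np.radians(th-75); print(th,[np.round(proj(S,HINGE+.008*PY+s*.11*PY+.25*(np.cos(a)*N+np.sin(a)*Z)),1) for s in(1,0,-1)])
print('closed',[np.round(proj(S,HINGE+.008*PY+s*.11*PY+.25*(np.cos(-1.309)*N+np.sin(-1.309)*Z)),1) for s in(1,0,-1)])
```

```text
21.5 L [-81.4, 0.271, -23.7, 0.232] 57.7
21.5 R [-71.3, 0.259, -18.9, 0.241] 52.4
23.7 L [-82.6, 0.272, -43.5, 0.202] 39.099999999999994
23.7 R [-72.6, 0.264, -25.9, 0.227] 46.699999999999996
50 [array([253.2, 171.8]), array([285.7, 169.9]), array([317.7, 167.9])]
55 [array([253.5, 168.5]), array([286.3, 166.5]), array([318.8, 164.6])]
60 [array([253.7, 164.6]), array([286.9, 162.7]), array([319.7, 160.7])]
65 [array([253.9, 160.2]), array([287.5, 158.3]), array([320.6, 156.3])]
closed [array([248.6, 174.5]), array([277.4, 172.7]), array([305.9, 171. ])]
```

Side view: the guard stands open, held in the fingers at (286,140), lower edge at rows about 165/162, matching 58–60° by projection; the arc position gives 59.2°. One small nudge up, then check it holds.

{"api": "move_arm", "payload": {
  "commands": "0.5 0 -1 0 0 0 -1; 0.5 0 -2 0 0 0 -1; 0.5 0 -2 0 0 0 -1; 0.5 0 -2 0 0 0 -1; 0.5 0 -2 0 0 0 -1"
}}

```text
t: 17.77
tcp_pos: [0.4847, -0.2079, 0.2852]
tool_rot: [0.559, 0.825, 0.044, -0.074]
force: [-5.7, 0.1, -6.3]
finger_gap: 0.127
gripper_force: 43.7
```

```bash
python3 - <<'E'
from h import *
for i in range(10):S=snapshot('side')
b=(240,215,300,285);m=mask(S,(0,120,60),(7,255,255),b)|mask(S,(172,120,60),(179,255,255),b);print(len(pts(m)),*ends(pts(m)))
am=pts(mask(S,(8,110,60),(24,255,255),(195,290,255,345)));print('pot',am.mean(0),len(am))
E
python3 g.py 60,12
```

```text
87 [270.57471264 241.54022989] [274.11002231 229.73351216] [267.40629411 252.12165748]
pot [224.28832952 314.87871854] 437
t 18.27 q [-0.66  0.39  1.52  0.08  1.38 -1.06] tcp [ 0.4847 -0.2079  0.2852] grasp [ 0.4861 -0.2109  0.3039] F [-5.2 -0.1 -6.7] gap 0.125 gf 43.7
tool axes
 [[-0.365  0.928 -0.073]
 [ 0.915  0.372  0.156]
 [ 0.171 -0.01  -0.985]]
angle (np.float64(59.814099621718015), np.float64(0.1944392601905427))
60.0 12.0 [ 1.9 -4.5 -0.4 -0.2  2.1 -1.9]
```

Steady at about 60°, with the brush and pot where they were at the start. Handing in.

```bash
python3 -c "
from station import ticket
print(ticket.sign_off())"
```

```text
the job is handed in; nothing more can be done
None
```

I dipped the brush in the grease, laid it back on its rest and let go; the guard is held open at about 60° by my measurement, and the job was handed in at about 18 s (no verdict returned).

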